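Find the stamped parts crate and send it to dispatch

TASK

One of the two white crates has a dark ring stamped on its underside. With the fingertips only, tip each crate over onto a side so that its base shows, and once both are lying down push the stamped one, still lying on its side, along the bench until its middle is over the flat metal dispatch strip. Do not lift or carry the crates, leave the unstamped crate lying on its side clear of the strip, and do not disturb the other things on the bench.

Things in the scene. Friction and masses are not known exactly. Their poses are not given: they have to be found in the camera images.
- crate_1: The stamped crate: white open-topped empty plastic crate, 70 mm deep (its x), 110 mm wide (its y), 125 mm tall (its z), walls and floor 4 mm, 0.25 to 0.5 kg. Origin: centre of its underside; z points out of the open top. The underside bears a dark inked ring 56 mm across with a bar through it; outside it looks just like crate_2.
- crate_2: The unstamped crate: same make, size, axes and origin as crate_1, blank underside. Both start upright, wide (110 mm) sides facing towards and away from the robot, x pointing away from it, yaw within 0.25 rad; one stands on the robot's left, the other on its right, which is which varies.
- crate_1_mid (a point): The middle of crate_1's outer block, 62.5 mm above its underside along its z; it turns with the crate. Pushed near the top of a wide side, the crate tips over its opposite lower edge without sliding, falls over of itself beyond about 0.6 rad and lies steady, 70 mm high.
- crate_2_mid (a point): The middle of crate_2's outer block, 62.5 mm above its underside along its z. A lying crate pushed low down on its closed 70 by 125 mm end slides without tipping (bench friction coefficient about 0.6); its centre of mass lies about 10 mm from this middle towards the base.
- dispatch_line: The dispatch strip: a flat bright aluminium strip let into the dark bench, flush, between the two crates, 500 mm long (its x, roughly straight away from the robot) and 60 mm wide (its y). Origin: its centre, at bench height. Fixed, placed a little differently each time.
- printed_part: White printed specimen like a chess pawn, 48 mm across, 60 mm tall, beyond the crates near the strip; origin at the centre of its underside. A bystander, not part of the job.
- powder_jar: Jar, 64 mm across, 75 mm tall, beyond the crates; origin at the centre of its underside. A bystander, not part of the job.
- cup: White plastic cup, 68 mm across, 60 mm tall, beyond the crates; origin at the centre of its underside. A bystander, not part of the job.
- brush: Brush lying flat, at the right edge; origin at the centre of its underside. A bystander, not part of the job.
- wrench: Wrench lying flat, at the left edge; origin at the centre of its underside. A bystander, not part of the job.
- binder_bottle: Bottle, 52 mm across, 95 mm tall, outside the right-hand crate; origin at the centre of its underside. A bystander, not part of the job.
- gauge_block: Steel block, 50 by 30 by 30 mm, outside the left-hand crate; origin at the centre of its underside. A bystander, not part of the job.

How it is judged (in metres and radians):
On the way, in this order (a step that is already met when the one before it is completed fails the run):
1. one crate lies still on its side (((angle between crate_1's own z axis and vertical between 1.45 and 1.69 rad and linear speed of crate_1 below 0.03 m/s and angular speed of crate_1 below 0.2 rad/s) or (angle between crate_2's own z axis and vertical between 1.45 and 1.69 rad and linear speed of crate_2 below 0.03 m/s and angular speed of crate_2 below 0.2 rad/s))), for 0.2 s.
2. both crates lie still on their sides (angle between crate_1's own z axis and vertical between 1.45 and 1.69 rad and linear speed of each of crate_1, crate_2 below 0.03 m/s and angular speed of each of crate_1, crate_2 below 0.2 rad/s and angle between crate_2's own z axis and vertical between 1.45 and 1.69 rad), for 0.2 s.
3. the middle of the stamped crate is over the strip (y of crate_1_mid in the frame of dispatch_line between -0.03 and 0.03 m and x of crate_1_mid in the frame of dispatch_line between -0.22 and 0.22 m and angle between crate_1's own z axis and vertical between 1.45 and 1.69 rad), for 0.2 s.
At the end, for the whole second after the job is handed in: The stamped crate lies still on its side on the bench (within 7 degrees), its middle within 30 mm of the strip's centre line and 220 mm of its centre along it; the other crate lies still on its side, its middle at least 80 mm from the strip's centre line (all of step 3 and (y of crate_2_mid in the frame of dispatch_line above 0.08 m or y of crate_2_mid in the frame of dispatch_line below -0.08 m) and linear speed of each of crate_1, crate_2 below 0.03 m/s and angular speed of each of crate_1, crate_2 below 0.2 rad/s and angle between crate_2's own z axis and vertical between 1.45 and 1.69 rad and height (world z) of each of crate_1_mid, crate_2_mid below 0.065 m); the robot touches nothing.
It fails at once if a crate is lifted off the bench (height (world z) of any of crate_1_mid, crate_2_mid above 0.095 m or (angle between crate_1's own z axis and vertical between 1.4 and 1.74 rad and height (world z) of crate_1_mid above 0.072 m) or (angle between crate_1's own z axis and vertical below 0.1 rad and height (world z) of crate_1_mid above 0.078 m) or (angle between crate_2's own z axis and vertical between 1.4 and 1.74 rad and height (world z) of crate_2_mid above 0.072 m) or (angle between crate_2's own z axis and vertical below 0.1 rad and height (world z) of crate_2_mid above 0.078 m)).
It fails at once if the unstamped crate is put on the strip (not (y of crate_2_mid in the frame of dispatch_line above 0.08 m or y of crate_2_mid in the frame of dispatch_line below -0.08 m)).
It fails at once if a bystander is moved more than 30 mm (distance of any of printed_part, powder_jar, cup, brush, wrench, binder_bottle, gauge_block from where it was at the start of the episode above 0.03 m).
It also fails if it takes over 61 s, if anything falls off the work surface, if the arm or the gripper's body presses on something with over 40 N, if the wrist force passes 120 N, or if a joint passes its speed limit or range.

ROBOT

A 6-joint arm with a two-finger parallel gripper is mounted at the origin on the work surface. World frame = base frame: x ahead of the robot, y to its left, z up, the work surface at z = 0. Lengths are in mm, angles in rad, forces in N, time in s.
With the tool pointing down it reaches from about 300 to 875 mm from the base axis. Payload 4.2 kg.
Tool frame: the origin (TCP) lies midway between the tips of the shut fingers; the grasp point (between the pads) lies 19 mm behind it; x points along the fingers, z is the direction in which the jaws open and shut, and the axes are right-handed (so a half turn about x gives the same grasp; the last joint's range is limited). The gripper opens to 85 mm and grips with 20 to 120 N. Pads are 22 mm wide; open, the fingers measure 114 mm over their backs; the gripper's body (76 mm by 85 mm) begins 54 mm behind the grasp point. The pads swing forward as they close: fully open they stand 13 mm farther back than shut.
Start: joints at [1.324, 0.32, 1.565, -0, 1.257, -0.02], TCP at [129.296, 560.289, 231.338] pointing down, gripper open.
Joint ranges: [-3.11, 3.11], [-0.84, 2.01], [0.21, 2.61], [-1.34, 4.49], [0.05, 2.63], [-2.56, 2.56]. Speed limits (rad/s): [2.57, 2.57, 3.14, 3.14, 3.14, 3.14].

INTERFACE

Orientations are given as a unit quaternion [w, x, y, z].
In Python, from rig import telemetry, capture, r, boxes_of gives the robot as it stands.
- The arm moves only by the shell command python3 -m creep 'ROWS'. ROWS is JSON, a list that holds one entry, the list of rows, each a list of 7 numbers: the shift along the tool's x, y, z in cm, then the turn, a rotation vector about the tool's x, y, z in rad, then the opening, from -1 (shut) to 1 (fully open), so that 0 is half open. In form: [[[tx, ty, tz, wx, wy, wz, gripper], ...]]. A call has exactly 8 rows; each row shifts and turns the pose as measured when the row begins, along the tool's axes as they then stand; what a row does not reach is not made up. A row lasts 1/12 s, in which the tool goes at most 41.7 mm and 7.16 degrees, less where a joint would pass 70% of its speed; a pose out of reach is approached as far as the arm can. A call with a gripper value outside its range is refused whole. The fingers move at their own pace and stop on an object; the grip force is fixed at half the most. Time passes only in rows, so rows that do not move let the fingers close, or fill a call up. It gives the time, the measured TCP pose, the force and the opening at its end, in the units of the state.
- telemetry.get_obs(): the state, without advancing time (a new reading comes with each control period).
- capture(name): name is "side" or "top"; returns a dict with "frame" (384x512x3 uint8, red, green, blue), "z_map" (384x512 float32, mm along the optical axis (not along the pixel's ray), 0 where there is no reading), "fx", "fy", "cx", "cy" (pixels), "dist_coeffs" ([k1, k2, p1, p2, k3] as OpenCV has them; the pictures are not rectified), "pose" (4x4, takes a point from camera to world coordinates). Camera axes: x right, y down, z forward; pixel columns grow to the right and rows downward; lengths in mm; the calibration is good to about 2 mm. A picture is of the moment at which its call begins.
- r.close_job(): hands the job in, once; it reports no verdict.
Trained networks look in the newest picture that a camera, given by its name, has taken for a name from the list of things; names that differ only in an ending like _2 or _b are one class to them, and where a whole thing is asked for, a point or a joint stands for the part that bears it (a point fixed in the world has none). Each returns a list of dicts, best first, with "score" (0 to 1); they miss things now and then, are a little off and sometimes report something else, mostly with a low value. They report only what shows in the picture. A call takes as long as a camera call.
- boxes_of(camera, query): "extent" ([centre column, centre row, width, height] in pixels, round what is visible of it).
The state is a dict: "time_s": time; "joint_positions": joint angles; "qvel": joint speeds; "effort": joint torques, N m; "tool_pos": TCP position; "eef_rot": TCP orientation; "contact_force": force on the tool from outside, world axes, zero at the start; "moment": the same for the moment, N m; "opening": finger opening in mm.
Only numpy, scipy, OpenCV 4.12 (cv2) and the standard library are available. Lean on these libraries where they do the work, as an engineer would, in place of code of your own. Each camera call takes 0.05 s, during which the arm holds its last target.

## Working session

There is one attempt and no reset: what is moved stays moved. The work goes in short steps, Python scripts to look and compute and a shell command to move; the robot and the scene stay as the last step left them, time stands still between calls to the robot, and variables do not carry over. Pictures are saved under pics/ and viewed, and the job is handed in when it is done.

```bash
ls; mkdir -p pics
cat > h.py <<'E'
import numpy as np, cv2
from rig import telemetry, capture, r, boxes_of
def shot(cam,fn):
    c=capture(cam); cv2.imwrite('pics/'+fn,c['frame'][:,:,::-1]); return c
def world(c):
    z=np.asarray(c['z_map']);h,w=z.shape
    u,v=np.meshgrid(np.arange(w),np.arange(h))
    K=np.array([[c['fx'],0,c['cx']],[0,c['fy'],c['cy']],[0,0,1]])
    p=cv2.undistortPoints(np.stack([u,v],-1).reshape(-1,1,2).astype(np.float64),K,np.array(c['dist_coeffs'],float)).reshape(h,w,2)
    P=np.stack([p[...,0]*z,p[...,1]*z,z,np.ones_like(z)],-1)
    W=P@np.array(c['pose']).T
    W=W[...,:3].copy(); W[z==0]=np.nan
    return W
E
python3 - <<'E'
from h import *
o=telemetry.get_obs()
print({k:np.round(v,3).tolist() for k,v in o.items()})
for n in ['top','side']:
    c=shot(n,n+'0.png'); np.savez(n+'0.npz',**c); print(np.round(c['pose'],3).tolist(),c['fx'])
E
```

```text
pics
{'time_s': 0.0, 'joint_positions': [1.324, 0.32, 1.566, 0.0, 1.257, -0.02], 'qvel': [-0.001, 0.0, -0.0, 0.001, -0.001, 0.001], 'effort': [-0.001, -41.553, -23.416, -0.0, 0.008, 0.0], 'tool_pos': [129.15, 559.82, 230.46], 'eef_rot': [0.553, -0.441, 0.554, 0.44], 'contact_force': [0.009, -0.646, 0.515], 'moment': [0.008, -0.017, -0.055], 'opening': 85.569}
[[0.012, -0.995, 0.095, 487.046], [-1.0, -0.015, -0.026, 20.351], [0.027, -0.095, -0.995, 1490.054], [0.0, 0.0, 0.0, 1.0]] 447.17291497063144
[[-0.995, -0.053, 0.084, 504.98], [-0.099, 0.548, -0.83, 1078.151], [-0.002, -0.835, -0.551, 807.331], [0.0, 0.0, 0.0, 1.0]] 426.37119867515906
```

View pics/top0.png

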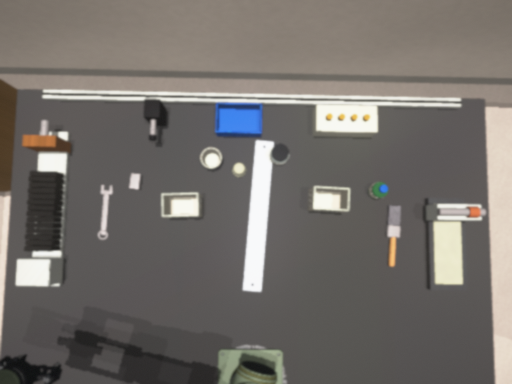

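View pics/side0.png

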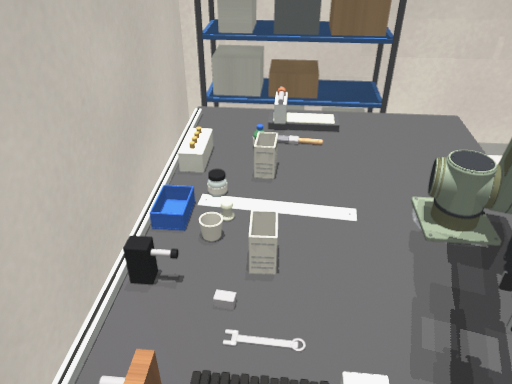

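Run:
```python
from h import *
c=dict(np.load('top0.npz')); W=world(c); f=c['frame'].astype(int)
m=(W[...,2]>25)
n,l,s,cen=cv2.connectedComponentsWithStats(m.astype(np.uint8))
for i in range(1,n):
    if s[i,4]>40:
        p=W[l==i]; print(i,s[i].tolist(),np.round(p.min(0)),np.round(p.max(0)), f[l==i].mean(0).round())
```

```text
10 [283, 0, 229, 7, 885] [1265. -888.   25.] [1275.  -98.   76.] [128. 119. 110.]
11 [42, 90, 420, 51, 6478] [ 765. -705.   25.] [941. 698. 127.] [185. 185. 181.]
12 [22, 120, 46, 32, 802] [732. 605.  25.] [822. 709. 129.] [145. 106.  77.]
15 [270, 144, 20, 21, 320] [ 703. -121.   26.] [762. -58.  83.] [89. 89. 89.]
16 [201, 148, 21, 20, 149] [685. 101.  26.] [748. 166.  67.] [169. 165. 152.]
23 [233, 162, 13, 13, 119] [666.  23.  43.] [705.  62.  66.] [208. 205. 180.]
30 [24, 171, 40, 81, 2658] [410. 611.  25.] [663. 703.  94.] [54. 52. 49.]
31 [129, 173, 11, 16, 132] [616. 368.  25.] [665. 401.  38.] [214. 206. 204.]
32 [370, 182, 19, 17, 242] [ 595. -442.   27.] [ 646. -390.  103.] [ 71. 115. 114.]
33 [309, 186, 41, 26, 518] [ 549. -300.   25.] [ 623. -188.  134.] [159. 157. 144.]
34 [162, 193, 40, 25, 455] [524. 162.  25.] [598. 274. 133.] [158. 156. 144.]
35 [427, 198, 59, 92, 3641] [ 302. -714.   25.] [ 600. -571.  154.] [184. 179. 163.]
51 [15, 257, 47, 29, 1243] [310. 604.  25.] [392. 708. 118.] [203. 203. 197.]
55 [0, 354, 62, 30, 1337] [102. 480. 242.] [180. 626. 550.] [34. 35. 33.]
56 [230, 360, 48, 24, 894] [ 19. -80.  26.] [101.  59. 208.] [75. 80. 63.]
```

The top view shows the left crate at about (181,205), the right crate at (330,199), and the strip running from (264,142) to (253,290). The cup, pawn and jar sit beyond the crates, so tipping away would leave the crates close to them. I'll tip both towards the robot.

```bash
python3 - <<'E'
from h import *
c=dict(np.load('top0.npz')); W=world(c); f=c['frame'].astype(int)
for nm,(x0,y0,w,h) in {'L':(160,190,44,30),'R':(307,184,46,30)}.items():
    p=W[y0:y0+h,x0:x0+w].reshape(-1,3); p=p[(p[:,2]>112)&(p[:,2]<132)]
    r_=cv2.minAreaRect(p[:,:2].astype(np.float32)); print(nm,len(p),r_, np.median(p[:,2]), p.mean(0))
    print(cv2.boxPoints(r_))
g=f.min(2)>165
n,l,s,cen=cv2.connectedComponentsWithStats(g.astype(np.uint8))
for i in range(1,n):
    if s[i,3]>130:
        p=W[l==i]; print(s[i],np.nanmedian(p[:,2])); r_=cv2.minAreaRect(p[:,:2].astype(np.float32)); print(r_,cv2.boxPoints(r_))
E
python3 - <<'E'
from h import *
from scipy.spatial.transform import Rotation as R
o=telemetry.get_obs(); q=o['eef_rot']; print(R.from_quat([q[1],q[2],q[3],q[0]]).as_matrix().round(3))
E
```

```text
L 202 ((560.4368896484375, 218.88340759277344), (70.19083404541016, 110.4425048828125), 1.5154615640640259) 124.38364834464505 [561.59994016 222.13687186 123.81885125]
[[523.8933  273.1572 ]
 [526.8142  162.75331]
 [596.98047 164.60962]
 [594.0596  275.0135 ]]
R 201 ((585.9176025390625, -244.75546264648438), (112.33650970458984, 70.14790344238281), 87.05685424804688) 123.35326693226807 [ 585.43273323 -246.56261457  122.76978885]
[[ 548.0059  -299.04877]
 [ 618.06134 -302.6505 ]
 [ 623.8293  -190.46216]
 [ 553.77386 -186.86041]]
[ 486  107   26  277 5849] -749.4258474682229
((445.20416259765625, -1284.167236328125), (1388.321533203125, 148.0391845703125), 0.18073806166648865) [[ -249.18668 -1212.3376 ]
 [ -248.7197  -1360.3762 ]
 [ 1139.595   -1355.9968 ]
 [ 1139.128   -1207.9583 ]]
[ 243  140   31  152 2876] 0.4431893156636306
((536.95361328125, -22.96727752685547), (61.22531509399414, 503.5095520019531), 85.142578125) [[283.51086  -32.15228 ]
 [785.21204  -74.787704]
 [790.39636  -13.782276]
 [288.6952    28.85315 ]]
[  0 196  10 140 774] -750.5947122824432
((312.53741455078125, 1003.0821533203125), (668.3114013671875, 437.1027526855469), 2.863110065460205) [[ -32.117798 1204.6697  ]
 [ -10.284546  768.11255 ]
 [ 657.1926    801.4946  ]
 [ 635.3594   1238.0518  ]]
[[-0.    -0.974  0.225]
 [-0.001  0.225  0.974]
 [-1.     0.    -0.002]]
```

```bash
cat > d.py <<'E'
import sys
from h import *
from scipy.spatial.transform import Rotation as R
def delta(x,y,z,yaw):
    o=telemetry.get_obs(); q=o['eef_rot']; M=R.from_quat([q[1],q[2],q[3],q[0]]).as_matrix()
    # desired: tool x down, tool z = world y rotated by yaw
    zz=np.array([-np.sin(yaw),np.cos(yaw),0]); xx=np.array([0,0,-1.]); T=np.stack([xx,np.cross(zz,xx),zz],1)
    rv=R.from_matrix(M.T@T).as_rotvec()
    d=M.T@(np.array([x,y,z])-o['tool_pos'])/10
    print('t',round(o['time_s'],2),'pos',np.round(o['tool_pos'],1),'F',np.round(o['contact_force'],1),'open',round(o['opening'],1)); print('shift cm',d.round(2),'rot',rv.round(3))
    d=T.T@(np.array([x,y,z])-o['tool_pos'])/10; print('shift in final frame',d.round(2))
if __name__=='__main__': delta(*map(float,sys.argv[1:5]))
E
python3 -m creep '[[[0,-3.5,-1.4,-0.1,0,0,0],[0,-3.4,-1.7,-0.1,0,0,0],[0,-3.2,-2,-0.05,0,0,0],[0,-3.2,-2.1,0,0,0,0],[0,-3.2,-2.1,0,0,0,0],[0,-3.2,-2.1,0,0,0,0],[0,-3.2,-2.1,0,0,0,0],[0,-3.2,-2.1,0,0,0,0]]]'
python3 d.py 645 219 105 0.026
```

```text
time_s: 0.77
tool_pos: [389.8, 394.8, 226.0]
eef_rot: [0.484, -0.512, 0.49, 0.513]
contact_force: [-0.2, -0.0, 0.1]
opening: 43.1
t 0.77 pos [389.8 394.8 226. ] F [-0.2 -0.   0.1] open 43.1
shift cm [ 12.01 -24.69 -18.79] rot [ 0.024 -0.004 -0.007]
shift in final frame [ 12.1  -25.06 -18.24]
```

```bash
python3 -m creep '[[[0,-3.1,-2.3,0.02,0,0,0],[0,-3.1,-2.3,0,0,0,0],[0,-3.1,-2.3,0,0,0,0],[0,-3.1,-2.3,0,0,0,0],[0,-3.1,-2.3,0,0,0,0],[0,-3.1,-2.3,0,0,0,0],[0,-3.1,-2.3,0,0,0,0],[0,-3.1,-2.3,0,0,0,0]]]'
python3 d.py 645 219 105 0.026
```

```text
time_s: 1.43
tool_pos: [653.4, 206.7, 220.9]
eef_rot: [0.488, -0.505, 0.498, 0.509]
contact_force: [0.4, 0.9, -0.0]
opening: 42.5
t 1.43 pos [653.4 206.7 220.9] F [ 0.4  0.9 -0. ] open 42.5
shift cm [11.59  0.65  1.32] rot [ 0.002 -0.006 -0.013]
shift in final frame [11.59  0.81  1.25]
```

```bash
python3 -m creep '[[[3,0.2,0.3,0,0,-0.01,0],[3,0.2,0.3,0,0,0,0],[3,0.2,0.3,0,0,0,0],[2.5,0.2,0.3,0,0,0,0],[0,1.5,0,0,0,0,0],[0,1.2,0,0,0,0,0],[0,1,0,0,0,0,0],[0,1,0,0,0,0,0]]]'
python3 d.py 560 219 105 0.026
python3 -m creep '[[[0,1,0,0,0,0,0],[0,1,0,0,0,0,0],[0,1,0,0,0,0,0],[0,1,0,0,0,0,0],[0,1,0,0,0,0,0],[0,1,0,0,0,0,0],[0,1,0,0,0,0,0],[0,1,0,0,0,0,0]]]'
python3 d.py 510 219 105 0.026
python3 - <<'E'
from h import *
shot('side','side1.png')
E
```

```text
time_s: 2.1
tool_pos: [605.8, 206.8, 93.2]
eef_rot: [-0.493, 0.505, -0.5, -0.502]
contact_force: [1.4, -0.8, 2.5]
opening: 42.6
t 2.1 pos [605.8 206.8  93.2] F [ 1.4 -0.8  2.5] open 42.6
shift cm [-1.18  4.57  1.27] rot [-0.012 -0.011 -0.004]
shift in final frame [-1.18  4.55  1.34]
time_s: 2.77
tool_pos: [521.9, 205.5, 92.3]
eef_rot: [-0.494, 0.506, -0.499, -0.501]
contact_force: [0.2, 0.1, -0.8]
opening: 42.4
t 2.77 pos [521.9 205.5  92.3] F [ 0.2  0.1 -0.8] open 42.4
shift cm [-1.28  1.17  1.35] rot [-0.012 -0.01   0.   ]
shift in final frame [-1.27  1.16  1.38]
```

View pics/side1.png

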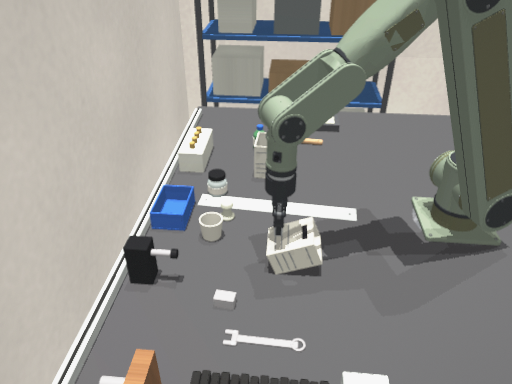

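The left crate has tipped towards the robot (side view about (295,245)) and is nearly flat. I'll raise the tool and move to the right crate.

```bash
python3 -m creep '[[[-3,-0.5,0,0,0,0,0],[-3.5,-1,0,0,0,0,0],[-2.5,-2.5,-2,0.03,0,0,0],[0,-2,-3.5,0.03,0,0,0],[0,-2,-3.5,0.02,0,0,0],[0,-2,-3.5,0,0,0,0],[0,-2,-3.5,0,0,0,0],[0,-2,-3.5,0,0,0,0]]]'
python3 d.py 675 -249 190 -0.051
python3 - <<'E'
from h import *
shot('side','side2.png')
E
```

```text
time_s: 3.48
tool_pos: [644.4, 6.7, 183.4]
eef_rot: [0.504, -0.485, 0.522, 0.488]
contact_force: [0.5, 0.0, 0.7]
opening: 42.6
t 3.48 pos [644.4   6.7 183.4] F [0.5 0.  0.7] open 42.6
shift cm [ -0.36  -4.42 -25.38] rot [-0.003 -0.016 -0.02 ]
shift in final frame [ -0.66  -4.36 -25.38]
```

View pics/side2.png

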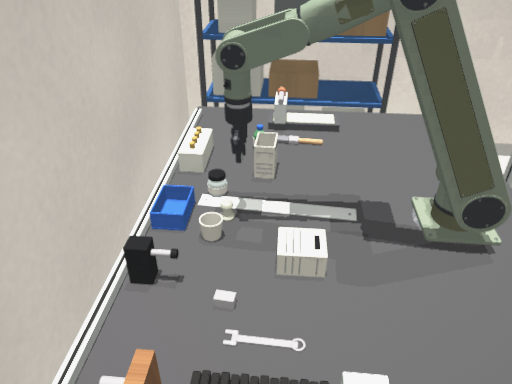

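```bash
python3 -m creep '[[[-0.2,-0.6,-3.5,0,-0.01,-0.02,0],[0,-0.6,-3.5,0,0,0,0],[0,-0.6,-3.5,0,0,0,0],[0,-0.6,-3.5,0,0,0,0],[0,-0.6,-3.5,0,0,0,0],[0,-0.6,-3.5,0,0,0,0],[0,-0.6,-3.3,0,0,0,0],[0,-0.3,-1.2,0,0,0,0]]]'
python3 d.py 670 -249 98 -0.051
```

```text
time_s: 4.2
tool_pos: [673.1, -263.9, 180.3]
eef_rot: [0.51, -0.484, 0.519, 0.486]
contact_force: [-0.7, 0.4, -0.5]
opening: 42.8
t 4.2 pos [ 673.1 -263.9  180.3] F [-0.7  0.4 -0.5] open 42.8
shift cm [8.22 0.31 1.53] rot [-0.007 -0.007 -0.01 ]
shift in final frame [8.23 0.39 1.48]
```

```bash
python3 -m creep '[[[2.5,0.2,0.7,0,0,-0.01,0],[2.5,0.2,0.6,0,0,0,0],[2.2,0.3,0.2,0,0,0,0],[0,1.5,0,0,0,0,0],[0,1.2,0,0,0,0,0],[0,1,0,0,0,0,0],[0,1,0,0,0,0,0],[0,1,0,0,0,0,0]]]'
python3 -m creep '[[[0,1,0,0,0,0,0],[0,1,0,0,0,0,0],[0,1,0,0,0,0,0],[0,1,0,0,0,0,0],[0,1,0,0,0,0,0],[0,0.5,0,0,0,0,0],[0,0,0,0,0,0,0],[0,0,0,0,0,0,0]]]'
python3 d.py 545 -249 98 -0.051
python3 - <<'E'
from h import *
shot('side','side3.png')
E
```

```text
time_s: 4.87
tool_pos: [606.8, -243.7, 99.4]
eef_rot: [0.513, -0.483, 0.517, 0.485]
contact_force: [1.8, 0.2, 1.8]
opening: 42.7
time_s: 5.53
tool_pos: [545.6, -231.9, 98.3]
eef_rot: [0.512, -0.481, 0.517, 0.489]
contact_force: [0.3, -0.1, -0.6]
opening: 43.3
t 5.53 pos [ 545.6 -231.9   98.3] F [ 0.3 -0.1 -0.6] open 43.3
shift cm [ 0.02 -0.04 -1.71] rot [-0.008  0.002 -0.012]
shift in final frame [ 0.03 -0.02 -1.71]
```

View pics/side3.png

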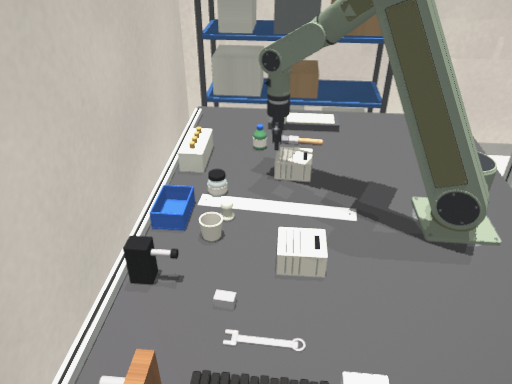

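```bash
python3 -m creep '[[[-3,0,0,0,0,0,-1],[-3,0.5,0.5,0,0,0,-1],[-2.5,1,3,0,0,0,-1],[0,0.5,4,0,0,0,-1],[0,0.5,4,0,0,0,-1],[0,0.5,4,0,0,0,-1],[0,0.5,4,0,0,0,-1],[0,0.5,4,0,0,0,-1]]]'
python3 - <<'E'
from h import *
c=shot('top','top4.png');np.savez('top4.npz',**c); W=world(c)
for nm,(x0,x1,y0,y1) in {'L':(370,560,120,330),'R':(390,590,-340,-150)}.items():
    m=(W[...,2]>55)&(W[...,2]<85)&(W[...,0]>x0)&(W[...,0]<x1)&(W[...,1]>y0)&(W[...,1]<y1)
    p=W[m]; r_=cv2.minAreaRect(p[:,:2].astype(np.float32)); print(nm,len(p),r_,np.median(p[:,2])); print(cv2.boxPoints(r_))
E
python3 d.py 415 320 180 0
```

```text
time_s: 6.25
tool_pos: [527.1, 6.5, 188.0]
eef_rot: [0.517, -0.48, 0.518, 0.484]
contact_force: [0.0, -0.6, 0.4]
opening: 0.2
L 1429 ((459.18621826171875, 216.88906860351562), (122.25154113769531, 110.7562484741211), 0.7295377254486084) 69.48863289349947
[[397.3603  271.4844 ]
 [398.7705  160.73715]
 [521.01215 162.29373]
 [519.6019  273.041  ]]
R 1386 ((487.2639465332031, -240.28277587890625), (111.16938018798828, 125.06657409667969), 87.53424835205078) 69.85358634471982
[[ 422.3972  -293.12567]
 [ 547.34796 -298.50632]
 [ 552.13074 -187.43988]
 [ 427.17993 -182.05923]]
t 6.3 pos [526.4  13.7 188.1] F [-0.9  6.2 -0.1] open -0.2
shift cm [ 1.14 13.14 29.81] rot [-0.066  0.008 -0.006]
shift in final frame [ 0.81 11.14 30.63]
```

View pics/top4.png

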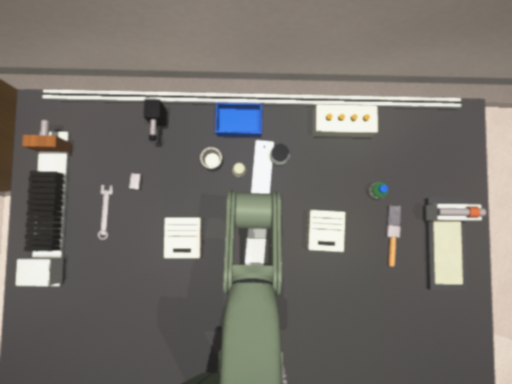

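```bash
python3 -m creep '[[[0,1.5,3.7,-0.06,0,0,-1],[0,1.5,3.7,0,0,0,-1],[0,1.5,3.7,0,0,0,-1],[0,1.5,3.7,0,0,0,-1],[0,1.5,3.7,0,0,0,-1],[0,1.5,3.7,0,0,0,-1],[0,1.5,3.8,0,0,0,-1],[0,1.5,3.8,0,0,0,-1]]]'
python3 d.py 415 330 25 0
```

```text
time_s: 6.97
tool_pos: [413.5, 316.3, 191.5]
eef_rot: [0.504, -0.497, 0.498, 0.501]
contact_force: [0.3, 0.1, -0.1]
opening: -0.1
t 6.97 pos [413.5 316.3 191.5] F [ 0.3  0.1 -0.1] open -0.1
shift cm [16.66 -0.11  1.22] rot [-0.005  0.009  0.002]
shift in final frame [16.65 -0.15  1.37]
```

```bash
python3 -m creep '[[[2.8,0,0.4,0,0.01,0,-1],[2.8,0,0.4,0,0,0,-1],[2.8,0,0.3,0,0,0,-1],[2.8,0,0,0,0,0,-1],[2.5,0,0,0,0,0,-1],[1.5,0,0,0,0,0,-1],[0.4,0,0,0,0,0,-1],[0,0,0,0,0,0,-1]]]'
python3 d.py 415 245 28 0
```

```text
time_s: 7.63
tool_pos: [415.8, 344.5, 31.5]
eef_rot: [-0.502, 0.503, -0.492, -0.503]
contact_force: [-0.1, -0.7, -0.6]
opening: 0.1
t 7.63 pos [415.8 344.5  31.5] F [-0.1 -0.7 -0.6] open 0.1
shift cm [ 0.24  0.2  -9.95] rot [0.012 0.01  0.011]
shift in final frame [ 0.35  0.08 -9.95]
```

```bash
python3 -m creep '[[[0,0,-2.5,0,0.01,0.01,-1],[0,0,-1.5,0,0,0,-1],[0.1,0,-1,0,0,0,-1],[0,0,-1,0,0,0,-1],[0,0,-1,0,0,0,-1],[0,0,-1,0,0,0,-1],[0,0,-1,0,0,0,-1],[0,0,-0.6,0,0,0,-1]]]'
python3 d.py 415 245 28 0
python3 - <<'E'
from h import *
c=shot('side','side5.png')
cv2.imwrite('pics/side5c.png',cv2.resize(c['frame'][200:310,230:370,::-1],None,fx=5,fy=5,interpolation=cv2.INTER_CUBIC))
E
```

```text
time_s: 8.3
tool_pos: [420.6, 246.9, 34.5]
eef_rot: [-0.502, 0.503, -0.493, -0.502]
contact_force: [-0.9, 0.7, -0.4]
opening: 0.3
t 8.3 pos [420.6 246.9  34.5] F [-0.9  0.7 -0.4] open 0.3
shift cm [ 0.65  0.57 -0.19] rot [0.011 0.009 0.01 ]
shift in final frame [ 0.65  0.56 -0.19]
```

View pics/side5c.png

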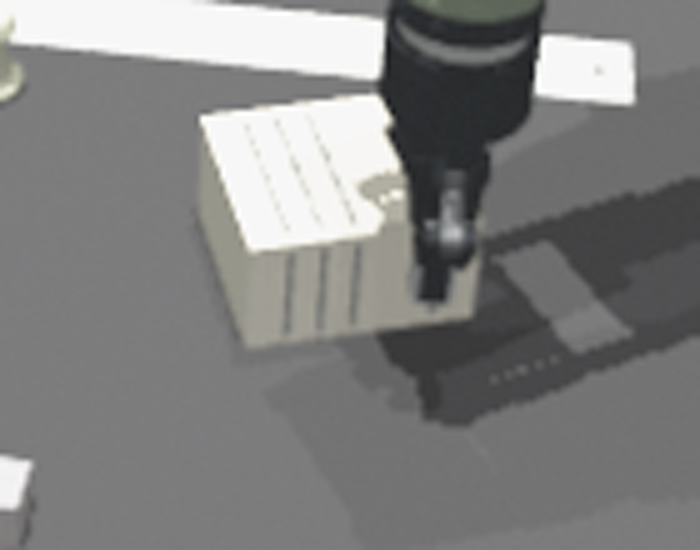

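Run:
```python
import cv2
im=cv2.imread('pics/side5.png')[218:272,266:282]
g=im.min(2); print(g[::2])
cv2.imwrite('pics/s5z.png',cv2.resize(im,None,fx=12,fy=10,interpolation=cv2.INTER_NEAREST))
```

```text
[[125 124 123 124 124 125 123 124 124 125 124 125 124 124 124 124]
 [124 124 124 125 125 124 124 125 123 124 124 125 125 124 124 125]
 [124 124 124 124 124 124 150 184 195 195 218 238 242 242 243 245]
 [124 124 124 123 229 246 247 247 247 247 247 247 244 242 247 247]
 [125 124 125 127 135 230 246 247 247 247 247 247 246 232 245 247]
 [124 125 124 127 135 172 245 247 247 247 247 247 247 243 223 245]
 [124 124 124 128 136 139 206 246 247 247 247 247 247 247 238 220]
 [124 124 124 127 135 139 137 230 247 247 247 247 247 247 247 242]
 [125 124 125 127 136 138 139 139 239 247 247 247 247 247 247 246]
 [125 124 125 128 137 138 139 139 172 245 247 247 247 247 247 247]
 [125 125 125 130 137 139 138 139 139 207 246 247 247 247 247 247]
 [123 123 125 127 135 139 139 138 139 137 231 247 247 247 247 247]
 [124 124 114 120 134 139 139 138 139 138 154 244 247 247 247 247]
 [125 125 122 108 124 137 139 140 139 139 139 172 245 247 247 247]
 [124 122 118 112 109 129 139 139 139 139 139 139 209 246 247 247]
 [125 124 122 117 111 117 134 139 139 138 138 139 138 231 247 247]
 [124 123 124 118 116 106 120 136 138 138 139 139 139 157 182 178]
 [124 124 124 125 118 115 111 129 138 139 139 139 139 141 145 147]
 [124 125 124 124 123 117 112 115 132 138 138 139 139 142 146 148]
 [124 125 124 124 123 119 115 107 120 135 139 139 139 142 147 148]
 [124 124 124 124 125 122 118 112 109 129 138 139 140 144 148 149]
 [124 123 125 124 124 125 118 116 115 118 133 139 139 144 148 149]
 [124 124 124 124 124 123 124 119 116 106 120 135 138 145 147 149]
 [125 125 125 124 124 124 124 122 118 116 110 128 139 146 149 149]
 [124 125 126 125 125 125 124 124 124 119 106 108 130 146 150 149]
 [125 124 125 124 124 124 124 125 124 119 116 112 121 142 148 147]
 [124 124 123 125 125 125 124 125 123 123 118 115 116 118 119 117]]
```

View pics/s5z.png

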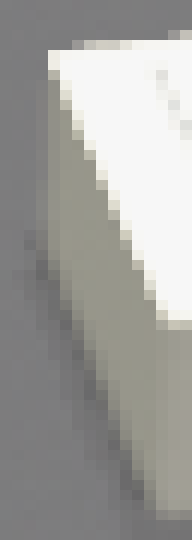

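The left crate's base, visible at crop columns 40–50 of 140 and rows 20–70, is evenly pale with no ink. So the left crate is the blank one and the right crate should be stamped. I'll push the right crate first at its base end, which turns its underside towards the side camera and confirms this.

```bash
python3 -m creep '[[[0,0,1.5,0,0,0,-1],[-2,0,1,0,0,0,-1],[-4,0,0,0,0,0,-1],[-4,0,0,0,0,0,-1],[-3,-0.5,-2,0,0,0,-1],[0,-0.8,-4,0,0,0,-1],[0,-0.8,-4,0,0,0,-1],[0,-0.8,-4,0,0,0,-1]]]'
python3 d.py 525 -350 170 0
python3 -m creep '[[[0,-0.6,-4,0,0.01,0.01,-1],[0,-0.6,-4,0,0,0,-1],[0,-0.6,-4,0,0,0,-1],[0,-0.6,-4,0,0,0,-1],[0,-0.6,-4,0,0,0,-1],[0,-0.6,-4,0,0,0,-1],[0,-0.6,-4,0,0,0,-1],[0,-0.6,-4,0,0,0,-1]]]'
python3 d.py 525 -350 170 0
```

```text
time_s: 9.02
tool_pos: [453.8, 131.2, 172.2]
eef_rot: [-0.501, 0.508, -0.488, -0.503]
contact_force: [0.1, 0.3, 0.1]
opening: 0.3
t 9.02 pos [453.8 131.2 172.2] F [0.1 0.3 0.1] open 0.3
shift cm [-4.000e-02 -6.060e+00 -4.827e+01] rot [0.022 0.008 0.018]
shift in final frame [  0.22  -7.12 -48.12]
time_s: 9.68
tool_pos: [510.3, -198.5, 177.2]
eef_rot: [-0.497, 0.512, -0.49, -0.5]
contact_force: [1.1, 0.6, 1.0]
opening: 0.0
t 9.68 pos [ 510.3 -198.5  177.2] F [1.1 0.6 1. ] open 0.0
shift cm [  0.84  -1.08 -15.18] rot [ 0.025 -0.006  0.02 ]
shift in final frame [  0.72  -1.47 -15.15]
```

```bash
python3 -m creep '[[[0,-0.3,-4,0.02,0,0.02,-1],[0,-0.3,-4,0,0,0,-1],[0,-0.3,-4,0,0,0,-1],[0,-0.2,-2.3,0,0,0,-1],[0,0,-0.4,0,0,0,-1],[1.5,0,0,0,0,0,-1],[3,0,0,0,0,0,-1],[3,0,0,0,0,0,-1]]]'
python3 d.py 525 -345 25 0
```

```text
time_s: 10.35
tool_pos: [526.2, -366.4, 108.2]
eef_rot: [-0.5, 0.508, -0.503, -0.488]
contact_force: [0.3, 0.5, -0.0]
opening: -0.0
t 10.35 pos [ 526.2 -366.4  108.2] F [ 0.3  0.5 -0. ] open -0.0
shift cm [8.27 0.27 2.33] rot [-0.007 -0.023  0.016]
shift in final frame [8.32 0.12 2.14]
```

```bash
python3 -m creep '[[[2.5,0,0,0,-0.02,0.01,-1],[2.5,0,0,0,0,0,-1],[1.8,0,0.5,0,0,0,-1],[0.5,0,2,0,0,0,-1],[0,0,1.2,0,0,0,-1],[0,0,1,0,0,0,-1],[0,0,1,0,0,0,-1],[0,0,1,0,0,0,-1]]]'
python3 d.py 525 -280 25 0
python3 -m creep '[[[0,0,1,0,0,0,-1],[0,0,1,0,0,0,-1],[0,0,1,0,0,0,-1],[0,0,0.5,0,0,0,-1],[0,0,-0.5,0,0,0,-1],[0,0,-0.5,0,0,0,-1],[0,0,0,0,0,0,-1],[0,0,0,0,0,0,-1]]]'
python3 d.py 525 -280 25 0
python3 - <<'E'
from h import *
c=shot('side','side6.png')
cv2.imwrite('pics/side6c.png',cv2.resize(c['frame'][120:220,230:360,::-1],None,fx=5,fy=5,interpolation=cv2.INTER_CUBIC))
E
```

```text
time_s: 11.02
tool_pos: [525.3, -294.8, 27.8]
eef_rot: [0.501, -0.5, 0.501, 0.498]
contact_force: [0.8, -2.5, 2.1]
opening: -0.2
t 11.02 pos [ 525.3 -294.8   27.8] F [ 0.8 -2.5  2.1] open -0.2
shift cm [0.27 0.04 1.48] rot [-0.005 -0.002  0.002]
shift in final frame [0.28 0.03 1.48]
time_s: 11.68
tool_pos: [527.1, -265.1, 31.6]
eef_rot: [-0.501, 0.502, -0.5, -0.497]
contact_force: [0.4, -0.4, 0.5]
opening: -0.1
t 11.68 pos [ 527.1 -265.1   31.6] F [ 0.4 -0.4  0.5] open -0.1
shift cm [ 0.66  0.21 -1.49] rot [-0.002 -0.004  0.007]
shift in final frame [ 0.66  0.21 -1.49]
```

View pics/side6c.png

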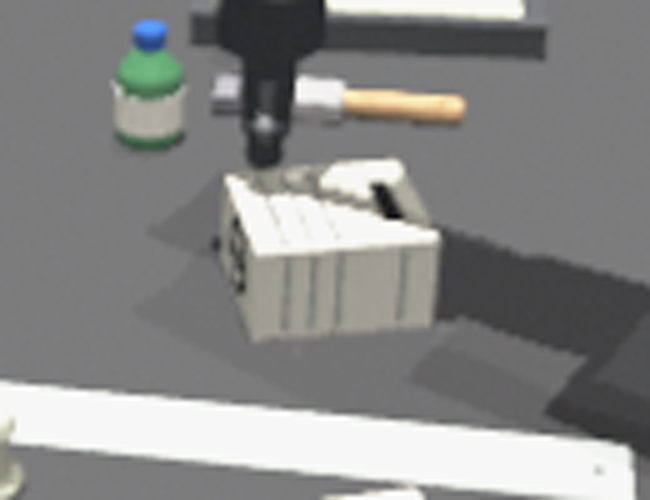

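The dark ring with its bar shows on the right crate's base (crop about (237,250)), so the right crate is the stamped one. Next I'll measure its pose.

```bash
cat > m.py <<'E'
from h import *
import sys
c=shot('top',sys.argv[1]); W=world(c)
for nm,(x0,x1,y0,y1) in {'L':(370,560,100,330),'R':(370,610,-340,95)}.items():
    m=(W[...,2]>55)&(W[...,2]<80)&(W[...,0]>x0)&(W[...,0]<x1)&(W[...,1]>y0)&(W[...,1]<y1)&(c['frame'].min(2)>110)
    n,l,s,_=cv2.connectedComponentsWithStats(m.astype(np.uint8)); 
    p=W[l==1+np.argmax(s[1:,4])]; r_=cv2.minAreaRect(p[:,:2].astype(np.float32)); print(nm,len(p),np.round(r_[0],1),np.round(r_[1],1),r_[2],np.median(p[:,2])); print(cv2.boxPoints(r_).round())
    x,y=r_[0]; a=np.deg2rad(85.14-90); e=np.array([x-537,y+23]); print('strip x,y',e@[np.cos(a),np.sin(a)],e@[-np.sin(a),np.cos(a)])
E
python3 m.py top7.png
```

```text
L 1375 [472.3 183.3] [125.3 110.9] 16.694108963012695 69.51437551250729
[[396. 218.]
 [428. 112.]
 [548. 148.]
 [516. 254.]]
strip x,y -81.98681464319198 200.11466081899735
R 734 [ 480.5 -197.8] [125.1 106. ] 14.059532165527344 69.74859065032479
[[ 407. -162.]
 [ 433. -264.]
 [ 554. -234.]
 [ 528. -131.]]
strip x,y -41.527253387534486 -178.96462589857097
```

View pics/top7.png

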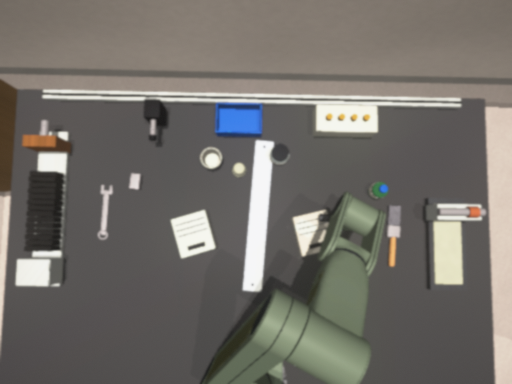

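```bash
python3 -c "
from h import *
print(np.round(telemetry.get_obs()['joint_positions'],2))"
```

```text
[-0.49  0.53  1.79 -0.    0.82 -2.05]
```

```bash
python3 -m creep '[[[0,0.8,-3,0,0,0,-1],[0,1,-3,0,0,0,-1],[0,1,-1.5,0,0,0,-1],[0,0,0,0.12,0,0,-1],[0,0,0,0.12,0,0,-1],[0,0,0,0.12,0,0,-1],[0,0,0,0.12,0,0,-1],[0,0,0,0.12,0,0,-1]]]'
python3 -m creep '[[[0,0,0,0.12,0,0,-1],[0,0,0,0.12,0,0,-1],[0,0,0,0.12,0,0,-1],[0,0,0,0.12,0,0,-1],[0,0,0,0.12,0,0,0],[0,0,0,0.12,0,0,0],[0,0,0,0.12,0,0,0.5],[0,0,0,0.12,0,0,0.7]]]'
python3 d.py 490 -340 22 -1.656
```

```text
time_s: 12.45
tool_pos: [495.7, -345.2, 29.2]
eef_rot: [0.63, -0.323, 0.628, 0.322]
contact_force: [-0.9, 0.2, 0.5]
opening: -0.2
time_s: 13.12
tool_pos: [493.3, -346.3, 26.6]
eef_rot: [0.706, 0.02, 0.707, -0.017]
contact_force: [0.4, -0.3, 0.2]
opening: 48.3
t 13.12 pos [ 493.3 -346.3   26.6] F [ 0.4 -0.3  0.2] open 48.3
shift cm [ 0.46  0.61 -0.36] rot [ 0.033 -0.001 -0.003]
shift in final frame [ 0.46  0.6  -0.38]
```

```bash
python3 -m creep '[[[0.4,2,-0.2,0.033,0,0,0.7],[0.2,2,0,0,0,0,0.7],[0.1,1.5,0,0,0,0,0.7],[0,1.5,0,0,0,0,0.7],[0,1.5,0,0,0,0,0.7],[0,1.5,0,0,0,0,0.7],[0,1.5,0,0,0,0,0.7],[0,1.5,0,0,0,0,0.7]]]'
python3 d.py 490 -86 22 -1.656
python3 m.py top8.png
```

```text
time_s: 13.78
tool_pos: [501.2, -217.8, 17.7]
eef_rot: [0.705, 0.035, 0.707, -0.035]
contact_force: [0.8, -2.4, -0.2]
opening: 72.7
t 13.78 pos [ 501.2 -217.8   17.7] F [ 0.8 -2.4 -0.2] open 72.7
shift cm [-0.41 13.01 -2.42] rot [-0.014 -0.003 -0.001]
shift in final frame [-0.43 13.04 -2.24]
L 1372 [472.  183.4] [124.9 110.9] 17.156679153442383 69.6597615230462
[[396. 218.]
 [429. 112.]
 [548. 149.]
 [515. 255.]]
strip x,y -82.2745000067585 200.10024567327974
R 913 [ 487.3 -143. ] [ 92.4 125.1] 83.02873992919922 69.87185315624652
[[ 420. -181.]
 [ 544. -196.]
 [ 555. -105.]
 [ 431.  -90.]]
strip x,y -39.36505114438594 -123.7691993593332
```

View pics/top8.png

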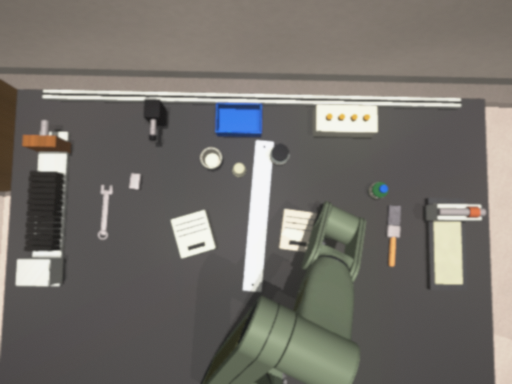

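```bash
python3 -m creep '[[[-0.2,1.5,0,0,0,0,0.7],[-0.1,1.5,0,0,0,0,0.7],[0,1.5,0,0,0,0,0.7],[0,1.5,0,0,0,0,0.7],[0,1.5,0,0,0,0,0.7],[0,1.5,0,0,0,0,0.7],[0,1.2,0,0,0,0,0.7],[0,0.7,0,0,0,0,0.7]]]'
python3 d.py 490 -86 22 -1.656
python3 m.py top9.png
```

```text
time_s: 14.5
tool_pos: [513.0, -109.7, 20.5]
eef_rot: [0.705, 0.034, 0.707, -0.036]
contact_force: [-0.9, -3.0, -0.2]
opening: 72.4
t 14.5 pos [ 513.  -109.7   20.5] F [-0.9 -3.  -0.2] open 72.4
shift cm [-0.15  2.13 -2.53] rot [-0.014 -0.002  0.003]
shift in final frame [-0.15  2.16 -2.5 ]
L 1373 [472.1 183.4] [125.1 110.8] 17.211698532104492 69.58671818818743
[[396. 218.]
 [429. 112.]
 [548. 149.]
 [516. 255.]]
strip x,y -82.1057929130522 200.15272181430205
R 893 [500.8 -28.5] [ 77.7 125.6] 82.77300262451172 69.78976734876073
[[434. -59.]
 [558. -75.]
 [568.   2.]
 [443.  18.]]
strip x,y -35.581255523515296 -8.503973550666576
```

View pics/top9.png

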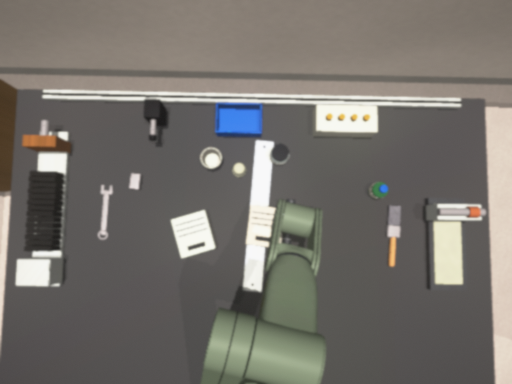

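```bash
python3 -m creep '[[[0,0.7,0,0,0,0,0.7],[0,0.7,0,0,0,0,0.7],[0,0.6,0,0,0,0,0.7],[0,0.4,0,0,0,0,0.7],[0,0,0,0,0,0,0.7],[0,-1,0,0,0,0,0.7],[0,-2.5,0,0,0,0,0.7],[0,-3,0,0,0,0,0.7]]]'
python3 -m creep '[[[0,-2,0,0,0,0,0.7],[-2,-2,0,0,0,0,0.7],[-3,-3,0,0,0,0,0.7],[-3.5,-2,0,0,0,0,0.7],[-3,-2.5,0,0,0,0,0.7],[0,-3,0,0,0,0,0.7],[0,-3,0,0,0,0,0.7],[0,-3,0,0,0,0,0.7]]]'
python3 m.py topA.png
```

```text
time_s: 15.22
tool_pos: [509.4, -146.8, 20.3]
eef_rot: [0.705, 0.033, 0.707, -0.033]
contact_force: [0.7, 1.2, 0.7]
opening: 72.6
time_s: 15.88
tool_pos: [484.9, -364.1, 139.7]
eef_rot: [0.704, 0.035, 0.709, -0.033]
contact_force: [-0.5, 0.5, -0.4]
opening: 72.5
L 1372 [472.2 183.1] [125.1 110.7] 17.04790687561035 69.61166289645621
[[396. 218.]
 [429. 112.]
 [548. 149.]
 [516. 254.]]
strip x,y -81.97963743439715 199.87283756133758
R 1338 [501.7 -20.1] [110. 125.] 83.47603607177734 69.67364692776539
[[433. -68.]
 [558. -82.]
 [570.  27.]
 [446.  42.]]
strip x,y -35.44426849983587 -0.08066707340567107
```

View pics/topA.png

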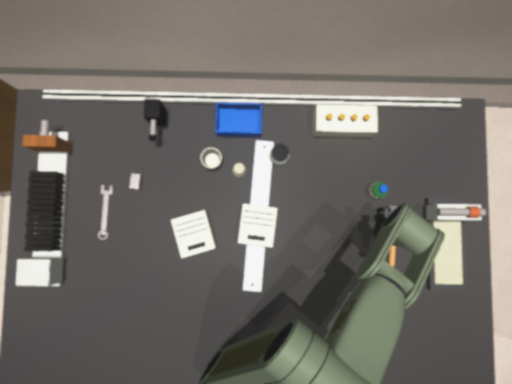

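The stamped crate at (258,226) sits centred on the strip. The blank crate at (193,234) is well clear, and the other items look unmoved. I'll let the arm settle and then hand in.

```bash
python3 -m creep '[[[-1,0,0,0,0,0,0.7],[0,0,0,0,0,0,0.7],[0,0,0,0,0,0,0.7],[0,0,0,0,0,0,0.7],[0,0,0,0,0,0,0.7],[0,0,0,0,0,0,0.7],[0,0,0,0,0,0,0.7],[0,0,0,0,0,0,0.7]]]'
python3 m.py topB.png
python3 -c "
from h import *
print(telemetry.get_obs()['tool_pos']); print(r.close_job())"
```

```text
time_s: 16.6
tool_pos: [482.5, -369.4, 148.8]
eef_rot: [0.703, 0.036, 0.709, -0.035]
contact_force: [0.6, -0.2, 0.5]
opening: 72.7
L 1371 [472.2 183.1] [124.9 110.8] 17.07526397705078 69.67123928934552
[[396. 218.]
 [429. 112.]
 [548. 149.]
 [516. 254.]]
strip x,y -82.02975354095675 199.91689152587253
R 1335 [501.6 -19.9] [110. 125.] 83.5530014038086 69.7071312528492
[[433. -68.]
 [557. -82.]
 [570.  28.]
 [446.  42.]]
strip x,y -35.55945501644847 0.06228692869378741
[ 482.51634675 -369.34615153  148.75362511]
the job is handed in; nothing more can be done
None
```

I tipped both crates over towards the robot, and the stamped one now lies on its side on the dispatch strip. I handed the job in at about 16.6 s. No verdict is reported.

- **Which crate is stamped:** I turned each lying crate slightly so the side camera could see its base. The left one was blank and the right one showed the ring.
- **Stamped crate:** its middle is about 0 mm from the strip's centre line and 36 mm from the strip's centre along it. It lies flat, 70 mm high.
- **Unstamped crate:** it lies on its side about 200 mm from the centre line. The small turn to view its base shifted it from where it fell.
- **Bystanders and arm:** the other things on the bench looked unmoved in the top view, though I did not measure them again. The arm was clear of everything at the end and reading under 1 N.

No check failed or disagreed.

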